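# Nest the steel parts trays

## Robot

A 6-joint arm with a two-finger parallel gripper is mounted at the origin on the work surface. World frame = base frame: x ahead of the robot, y to its left, z up, the work surface at z = 0. Lengths are in m, angles in degrees, forces in N, time in s.
With the tool pointing down it reaches from about 0.4 to 0.825 m from the base axis. Payload 7 kg.
Tool frame: the origin (TCP) lies at the very end of the fingers, on their centre line; the grasp point (between the pads) lies 19 mm behind it; z points along the fingers, y is the line along which they close (so a half turn about z gives the same grasp; the last joint's range is limited). The gripper opens to 88 mm and grips with 3 to 60 N. Pads are 19 mm wide; open, the fingers measure 130 mm over their backs; the gripper's body (78 mm by 193 mm) begins 47 mm behind the grasp point.
Start: joints at [86.522, 20.546, 0.682, 0, -70.136, -16.507], TCP at [0.231, 0.634, 0.227] pointing down, gripper open.
Joint ranges: [-176.03, 176.03], [-82.01, 121.73], [-58.28, 71.71], [-173.87, 95.51], [-174.79, -0.11], [-173.66, 173.66]. Speed limits (degrees/s): [136.94, 136.94, 172.46, 180, 180, 180].

## Interface

Orientations are given as [roll, pitch, yaw] about the fixed x, y, z axes, in that order (R = Rz(yaw) Ry(pitch) Rx(roll)).
In Python, from plant import ctrl gives the robot as it stands.
- The arm moves only by the tool carry_out, never from a script. Its argument "deltas" is a list that holds one entry, the list of rows, each a list of 5 numbers: the shift along the tool's x, y, z scaled (see below), then the turn about the tool's z scaled (see below), then the opening, from -1 (shut) to 1 (fully open). A call has 1 to 5 rows; each row is the pose to reach, as a shift and turn from the pose commanded when the call began, along the tool's axes at that moment, turning the shorter way round; what a row does not reach only later rows make up. The controller multiplies each number of a shift by 20 cm and each number of a turn by 2 pi rad. A row lasts 1/10 s, in which the tool goes at most 50 mm and 8.59 degrees, less where a joint would pass 70% of its speed; a pose out of reach is approached as far as the arm can. A call with a number of a shift or a turn outside -1 to 1 is refused whole. A call with a gripper value outside its range is refused whole. The fingers move at their own pace and stop on an object; the grip force is fixed at half the most. Time passes only in rows, so rows that repeat a pose let the fingers close. It gives the time, the measured TCP pose, the force, the opening and the grip force at its end, in the units of the state.
- ctrl.get_obs(): the state, without advancing time (a new reading comes with each control period).
- ctrl.snapshot(name): name is "scene" or "top" or "wrist"; returns a dict with "color" (400x640x3 uint8, red, green, blue), "camera_matrix" (3x3 intrinsics, pixels), "R" (3x3) and "t" (3): a world point X has camera coordinates R X + t. Camera axes: x right, y down, z forward; pixel columns grow to the right and rows downward; lengths in m; the calibration is good to about 2 mm. A picture is of the moment at which its call begins. There is no depth.
- ctrl.close_job(): hands the job in; it is judged then, once.
Trained networks look in a picture, given as the dict that the camera call returned (one of the last four; its "shot" number tells which), for a name from the list of things; names that differ only in an ending like _2 or _b are one class to them, and where a whole thing is asked for, a point or a joint stands for the part that bears it (a point fixed in the world has none). Each returns a list of dicts, best first, with "p" (0 to 1); they miss things now and then, are a little off and sometimes report something else, mostly with a low value. They report only what shows in the picture. A call takes as long as a camera call.
- ctrl.search_frame(picture, name): "centre" ([column, row] in pixels, amid what is visible of it).
- ctrl.silhouettes(picture, name): "mask" (400x640 bool, what is visible of it) and "centre" ([column, row] in pixels, amid what is visible of it).
- ctrl.spot_point(picture, name): "centre" ([column, row] in pixels: a listed point, or the origin of a listed thing).
The state is a dict: "clock": time; "joint_pos": joint angles; "qvel": joint speeds; "tau": joint torques, N m; "tool_pos": TCP position; "orientation": TCP orientation; "force": force on the tool from outside, world axes, zero at the start; "moment": the same for the moment, N m; "opening": finger opening in m; "gripper_force": force on a finger pad.
Only numpy, scipy, OpenCV 4.12 (cv2) and the standard library are available. Lean on these libraries where they do the work, as an engineer would, in place of code of your own. Each camera call takes 0.05 s, during which the arm holds its last target. There are 200 camera calls.

## Task

Clear the bench by nesting the three open-fronted steel parts trays: slide the middle-sized tray, back wall first, through the open front of the largest tray (screwed to the bench) until it is fully home against the back, and only then slide the smallest tray into the middle-sized one in the same way. Keep the trays flat on the bench, slid rather than lifted or tipped, leave the glue pot, mallet and wooden offcut where they are, and let go of everything at the end.

Things in the scene. Friction and masses are not known exactly. Their poses are not given: they have to be found in the camera images.
- large_tray: Largest grey sheet-steel tray, screwed to the bench by two tabs that stick out 21 mm behind its back wall. Back wall and two side walls 3 mm thick, open top and front; the sides spread from back to front. Origin on the bench under its centre; x from open front to back, z up. 112 mm long, outer width 116 at the back, 132 at the front (inner 6 less), 44 high. Yaw 0 +-0.45 rad.
- large_front (a point): Middle of the largest tray's open front edge, on top of its floor, 56 mm before its origin. The front looks roughly towards the robot. Its floor is a plate 78 mm wide, 2.5 mm high, with open slots along the side walls. The inner face of its back wall lies 109 mm further along its x.
- medium_tray: Middle-sized loose steel tray, same form and axes; 0.28 to 0.56 kg. Stands on its side walls. Origin at bench level under its centre. 95 mm long, outer width 105 at the back, 118 at the front (inner 6 less), walls 3, 41 high. Fully home its origin lies 5.5 mm further along x than the largest tray's origin, at the same height, about 2.5 mm free each side.
- medium_back (a point): Middle of the inner face of the middle-sized tray's back wall, 44.5 mm along x from its origin, 20 mm up. Fingers can push here from inside. Its floor is a plate 78 mm wide from 4.5 to 7 mm up, slotted along both sides, so that it passes over the largest tray's floor and the smallest tray's side walls run in the slots: no sill to climb.
- small_tray: Smallest loose steel tray, same form and axes; 0.2 to 0.43 kg. Stands on its side walls; closed floor from 9 to 11.5 mm up. Origin at bench level under its centre. 76 mm long, outer width 94 at the back, 105 at the front (inner 6 less), walls 3, 38 high. Fully home its origin lies 6.5 mm further along x than the middle tray's origin, at the same height, about 2.5 mm free each side.
- small_back (a point): Middle of the inner face of the smallest tray's back wall, 35 mm along x from its origin, 20 mm up. Fingers can push here from inside.
- glue_pot: Bystander: loose upright round glue jar with a black cap, 58 mm across, 78 mm high; origin under its centre.
- mallet: Bystander: loose mallet lying flat. Black rubber head, a block 52 mm (x) by 95 mm (y) by 52 mm high, centred on the origin, which lies at its underside; wooden handle, 26 mm thick, its axis 26 mm up, running along +x from x = 26 to x = 166 mm.
- offcut: Bystander: loose block of dark wood, 90 mm (x) by 60 mm (y) by 45 mm high; origin under its centre.

How it is judged (in metres and radians):
On the way:
1. the middle-sized tray is fully home in the largest while the smallest is still outside both (x of medium_tray in the frame of large_tray above 0.0015 m and z of medium_tray in the frame of large_tray below 0.003 m and horizontal distance between medium_tray and large_tray below 0.011 m and angle between the x axis of medium_tray and the x axis of large_tray, either way round below 0.1 rad and horizontal distance between small_tray and medium_tray above 0.1 m), for 0.2 s.
At the end, for the whole second after the job is handed in: The middle-sized tray stands flat inside the largest (origins level within 3 mm), its back wall within 4 mm of the largest tray's back wall, and the smallest stands flat inside the middle-sized one, its back wall within 4 mm of that one's, all facing the same way (within 0.1 rad) and at rest (x of medium_tray in the frame of large_tray above 0.0015 m and z of medium_tray in the frame of large_tray between -0.003 and 0.003 m and horizontal distance between medium_tray and large_tray below 0.011 m and angle between the x axis of medium_tray and the x axis of large_tray, either way round below 0.1 rad and x of small_tray in the frame of medium_tray above 0.0025 m and z of small_tray in the frame of medium_tray between -0.003 and 0.003 m and horizontal distance between small_tray and medium_tray below 0.011 m and angle between the x axis of small_tray and the x axis of medium_tray, either way round below 0.1 rad and linear speed of each of medium_tray, small_tray below 0.02 m/s); the robot touches nothing.
It fails at once if a loose tray is lifted (its origin more than 25 mm above the bench) or tipped (more than 0.3 rad) (height (world z) of any of medium_tray, small_tray above 0.025 m or angle between any of medium_tray, small_tray's own z axis and vertical above 0.3 rad).
It fails at once if the glue pot, mallet or offcut is moved by more than 20 mm or tipped over (distance of any of glue_pot, mallet, offcut from where it was at the start of the episode above 0.02 m or angle between glue_pot's own z axis and vertical above 0.4 rad).
It also fails if it takes over 72 s, if anything falls off the work surface, if the arm or the gripper's body presses on something with over 40 N, if the wrist force passes 120 N, or if a joint passes its speed limit or range.

## Working session

There is one attempt and no reset: what is moved stays moved. The work goes in short steps, Python scripts to look and compute and a tool call to move; the robot and the scene stay as the last step left them, time stands still between calls to the robot, and variables do not carry over. Pictures are saved under pics/ and viewed, at most 11 in all, crops included, and the job is handed in when it is done.

Besides the shell and the picture viewer there is one more tool, called after ">>>" by a JSON object that holds its "op" and its "data". carry_out: Moves the arm, as the interface text tells. Its arguments: {"type":"object","properties":{"deltas":{"type":"array"}},"required":["deltas"]}

```bash
mkdir -p pics; ls
cat > h.py <<'E'
import numpy as np, cv2
from plant import ctrl
def save(p,n): cv2.imwrite(f'pics/{n}.png',p['color'][:,:,::-1])
def ray(p,uv,z):
    K,R,t=map(np.array,(p['camera_matrix'],p['R'],p['t']))
    c=-R.T@t; d=R.T@np.linalg.inv(K)@np.array([uv[0],uv[1],1.])
    return c+d*(z-c[2])/d[2]
def proj(p,X):
    K,R,t=map(np.array,(p['camera_matrix'],p['R'],p['t']))
    q=K@(R@np.array(X)+t); return q[:2]/q[2]
E
python3 - <<'E'
from h import *
for c in ['top','scene']:
    p=ctrl.snapshot(c); save(p,c+'0'); print(c,'cam',-np.array(p['R']).T@p['t'])
    for n,z in [('large_tray',0),('large_front',.0025),('medium_tray',0),('medium_back',.02),('small_tray',0),('small_back',.02),('glue_pot',0),('mallet',0),('offcut',0)]:
        print(n,[(np.round(d['centre']),round(d['p'],2),np.round(ray(p,d['centre'],z),3)[:2]) for d in ctrl.spot_point(p,n)[:2]])
print(ctrl.get_obs())
E
```

```text
pics
top cam [0.46052942 0.0090427  0.93531389]
large_tray [(array([296., 154.]), 0.86, array([0.652, 0.051]))]
large_front [(array([299., 174.]), 0.59, array([0.607, 0.043]))]
medium_tray [(array([450., 250.]), 0.97, array([ 0.433, -0.28 ])), (array([198., 174.]), 0.67, array([0.611, 0.266]))]
medium_back [(array([436., 231.]), 0.61, array([ 0.475, -0.247]))]
small_tray [(array([203., 275.]), 0.93, array([0.392, 0.254]))]
small_back [(array([194., 262.]), 0.67, array([0.421, 0.267])), (array([294., 271.]), 0.46, array([0.396, 0.058]))]
glue_pot [(array([298., 271.]), 0.87, array([0.394, 0.049]))]
mallet [(array([442., 152.]), 0.74, array([ 0.649, -0.275])), (array([447., 253.]), 0.3, array([ 0.427, -0.275]))]
offcut [(array([196., 174.]), 0.71, array([0.611, 0.271]))]
scene cam [ 1.03060465 -0.15884518  0.95519787]
large_tray [(array([363., 257.]), 0.69, array([0.668, 0.054]))]
large_front [(array([348., 231.]), 0.96, array([0.594, 0.04 ]))]
medium_tray [(array([215., 210.]), 0.85, array([ 0.435, -0.27 ])), (array([436., 217.]), 0.61, array([0.619, 0.268]))]
medium_back [(array([225
[... 379 characters left out ...]
1, array([0.614, 0.269]))]
{'clock': 1.0, 'joint_pos': array([ 8.65234325e+01,  2.05443443e+01,  6.80150301e-01, -1.68403106e-03,
       -7.01353095e+01, -1.65072445e+01]), 'qvel': array([-0.00896682,  0.07408569, -0.0608731 , -0.03393317, -0.0727475 ,
        0.07241607]), 'tau': array([-1.13635175e-03, -5.82389617e+01,  2.93299556e+01,  7.00270325e+00,
        1.24611476e-02, -1.01791974e-05]), 'tool_pos': array([0.23067927, 0.63431717, 0.22656495]), 'orientation': array([-1.79999974e+02,  1.65964250e-03, -1.99843842e+01]), 'force': array([-1.02590828,  0.27372384, -0.53529587]), 'moment': array([ 0.01097353,  0.01807109, -0.00806544]), 'gripper_force': 0.0, 'opening': 0.08748645787294483}
```

View pics/top0.png

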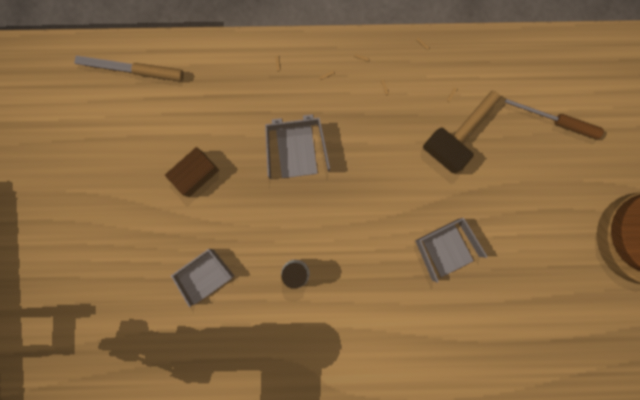

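Run:
```python
from h import *
# fit tray poses: project the top rim outline to masks in both cameras
from scipy.optimize import minimize
P={c:ctrl.snapshot(c) for c in ['top','scene']}
G=dict(large_tray=(.112,.116,.132,.044,(.655,.05,.1)),medium_tray=(.095,.105,.118,.041,(.433,-.277,.6)),small_tray=(.076,.094,.105,.038,(.394,.252,.5)))
for n,(L,wb,wf,h,x0) in G.items():
    M={c:ctrl.silhouettes(p,n)[0] for c,p in P.items()}
    def ren(x,p):
        cs,sn=np.cos(x[2]),np.sin(x[2]); f=lambda a,b,z:(proj(p,[x[0]+cs*a-sn*b,x[1]+sn*a+cs*b,z])*16).astype(np.int32)
        im=np.zeros((400,640),np.uint8)
        b=[(L/2,wb/2),(L/2,-wb/2),(-L/2,-wf/2),(-L/2,wf/2)]
        def fill(q): cv2.fillPoly(im,[np.array([f(*k) for k in q])],1,shift=4)
        fill([(*k,0.003) for k in b])
        for i in range(3):
            j=[(3,0),(0,1),(1,2)][i]; fill([(*b[j[0]],0),(*b[j[1]],0),(*b[j[1]],h),(*b[j[0]],h)])
        return im>0
    def cost(x):
        s=0
        for c,p in P.items():
            r=ren(x,p); m=M[c]['mask']; s+=1-(r&m).sum()/(r|m).sum()
        return s
    best=min((minimize(cost,np.array(x0)+[0,0,d],method='Nelder-Mead',options=dict(initial_simplex=np.array(x0)+[0,0,d]+np.array([[0,0,0],[.01,0,0],[0,.01,0],[0,0,.15]]))) for d in(-.3,0,.3)),key=lambda r:r.fun)
    print(n,[round(M[c]['p'],2) for c in P],np.round(best.x,4),round(best.fun,3))
```

```text
large_tray [0.91, 0.58] [0.6609 0.0505 0.1035] 0.608Traceback (most recent call last):
  File "<stdin>", line 7, in <module>
IndexError: list index out of range
```

The top picture shows the large tray at about (297,150) with its front facing down. The medium tray is at (450,248) with its back up-left (yaw ≈ 0.46), and the small tray at (203,277) with its back up-left (yaw ≈ 0.65). The pot is at (294,273), the mallet at (448,150) and the offcut at (192,172).

```bash
cat >> h.py <<'E'
from scipy.optimize import minimize
G=dict(large_tray=(.112,.116,.132,.044,.078,.0025),medium_tray=(.095,.105,.118,.041,.078,.007),small_tray=(.076,.094,.105,.038,.088,.0115))
def ren(n,x,p):
    L,wb,wf,h,fw,fz=G[n]
    cs,sn=np.cos(x[2]),np.sin(x[2]); f=lambda a,b,z:(proj(p,[x[0]+cs*a-sn*b,x[1]+sn*a+cs*b,z])*16).astype(np.int32)
    im=np.zeros((400,640),np.uint8)
    b=[(L/2,wb/2),(L/2,-wb/2),(-L/2,-wf/2),(-L/2,wf/2)]
    def fill(q): cv2.fillPoly(im,[np.array([f(*k) for k in q])],1,shift=4)
    fill([(L/2,fw/2,fz),(L/2,-fw/2,fz),(-L/2,-fw/2,fz),(-L/2,fw/2,fz)])
    for j in [(3,0),(0,1),(1,2)]: fill([(*b[j[0]],0),(*b[j[1]],0),(*b[j[1]],h),(*b[j[0]],h)])
    return im>0
def fit(n,P,x0):
    M=[(p,m[0]['mask']) for p in P for m in [ctrl.silhouettes(p,n)] if m and m[0]['p']>.4]
    def cost(x):
        return sum(1-(r&m).sum()/max(1,(r|m).sum()) for p,m in M for r in [ren(n,x,p)])/max(1,len(M))
    b=min((minimize(cost,np.array(x0),method='Nelder-Mead',options=dict(initial_simplex=np.array(x0)+[0,0,d]+np.array([[0,0,0],[.01,0,0],[0,.01,0],[0,0,.12]]))) for d in(-.2,0,.2)),key=lambda r:r.fun)
    print(n,len(M),np.round(b.x,4),'deg',round(np.degrees(b.x[2]),1),'cost',round(b.fun,3)); return b.x
def go(*tg):
    """deltas for targets (x,y,z,yaw deg) from the measured pose"""
    o=ctrl.get_obs(); y=np.radians(o['orientation'][2]); p=np.array(o['tool_pos'])
    print('now',np.round(p,4),round(np.degrees(y),2),'open',round(o['opening'],4),'gf',round(o['gripper_force'],1),'F',np.round(o['force'],1),'t',round(o['clock'],2))
    X=np.array([np.cos(y),np.sin(y),0]);Y=np.array([np.sin(y),-np.cos(y),0]);Z=np.array([0,0,-1])
    for t in tg:
        d=np.array(t[:3])-p; a=(t[3]-np.degrees(y)+180)%360-180
        print(t,'->',np.round([d@X/.2,d@Y/.2,d@Z/.2,-a/360],4))
E
python3 - <<'E'
from h import *
P=[ctrl.snapshot(c) for c in ['top','scene']]
for n,x0 in [('large_tray',(.655,.05,.1)),('medium_tray',(.433,-.277,.46)),('small_tray',(.394,.252,.6))]: fit(n,P,x0)
go((.34,.40,.25,-20),(.36,.26,.25,-20),(.53,.04,.25,-20),(.40,-.29,.25,-20))
E
```

```text
large_tray 2 [0.6581 0.051  0.1054] deg 6.0 cost 0.139
medium_tray 2 [ 0.4358 -0.2711  0.4359] deg 25.0 cost 0.104
small_tray 1 [0.3919 0.2515 0.5676] deg 32.5 cost 0.057
now [0.2307 0.6343 0.2265] -19.98 open 0.088 gf 0.0 F [ 0.4  0.2 -0.2] t 1.7
(0.34, 0.4, 0.25, -20) -> [ 0.9139  0.9142 -0.1173  0.    ]
(0.36, 0.26, 0.25, -20) -> [ 1.2472  1.5379 -0.1173  0.    ]
(0.53, 0.04, 0.25, -20) -> [ 2.4219  2.2812 -0.1173  0.    ]
(0.4, -0.29, 0.25, -20) -> [ 2.3749  4.054  -0.1173  0.    ]
```

>>> {"op": "carry_out", "data": {"deltas": [[[0.2,0.2,-0.05,0,0.2],[0.4,0.4,-0.1,0,0.2],[0.6,0.6,-0.12,0,0.2],[0.8,0.8,-0.12,0,0.2],[0.92,0.92,-0.12,0,0.2]]]}}

```text
clock: 2.2
tool_pos: [0.3362, 0.4077, 0.2509]
orientation: [-179.9, -0.0, -20.0]
force: [0.1, 0.2, 0.3]
opening: 0.055
gripper_force: 0.0
```

>>> {"op": "carry_out", "data": {"deltas": [[[0.1,0.2,0,0,0.2],[0.2,0.4,0,0,0.2],[0.3,0.6,0,0,0.2],[0.3,0.6,0,0,0.2]]]}}

```text
clock: 2.6
tool_pos: [0.3508, 0.2719, 0.251]
orientation: [-179.9, 0.0, -20.1]
force: [0.7, 0.8, 0.8]
opening: 0.0524
gripper_force: 0.0
```

Run:
```python
from h import *
p=ctrl.snapshot('wrist'); save(p,'w1'); print('cam',-np.array(p['R']).T@p['t'],np.round(np.array(p['R'])[2],2))
fit('small_tray',[p],(.392,.2515,.5676))
go((.53,.04,.25,-20),(.42,-.22,.25,-20))
```

```text
cam [0.42903733 0.24126474 0.40965917] [-0.29  0.11 -0.95]
small_tray 1 [0.3887 0.2503 0.603 ] deg 34.6 cost 0.084
now [0.3513 0.2755 0.2511] -20.07 open 0.0526 gf 0.0 F [-0.2 -0.2 -0.4] t 2.7
(0.53, 0.04, 0.25, -20) -> [ 1.2432e+00  7.9920e-01  5.7000e-03 -2.0000e-04]
(0.42, -0.22, 0.25, -20) -> [ 1.1727e+00  2.2090e+00  5.7000e-03 -2.0000e-04]
```

View pics/w1.png

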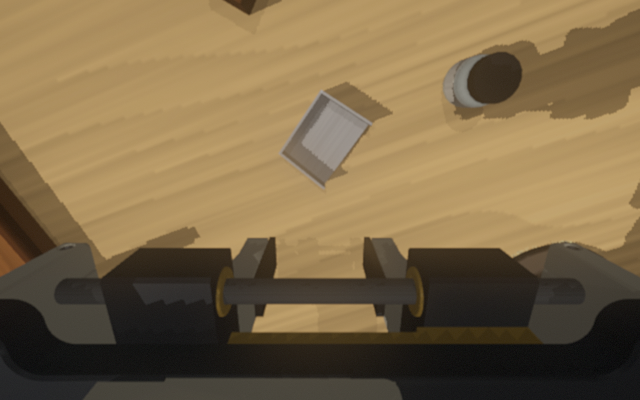

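The small tray is at about (325,138) in the wrist view, back wall from (282,153) to (323,93), which matches a yaw of about 34°. The pot is at (490,80).

>>> {"op": "carry_out", "data": {"deltas": [[[0.2,0.13,0,0,0.2],[0.4,0.26,0,0,0.2],[0.6,0.39,0,0,0.2],[0.8,0.52,0,0,0.2],[1.0,0.65,0,0,0.2]]]}}

```text
clock: 3.2
tool_pos: [0.4961, 0.0851, 0.2504]
orientation: [-180.0, -0.0, -19.9]
force: [1.1, 1.4, -0.1]
opening: 0.0525
gripper_force: 0.0
```

>>> {"op": "carry_out", "data": {"deltas": [[[0.2,0.15,0,0,0.2],[0.25,0.15,0,0,0.2],[0.25,0.15,0,0,0.2]]]}}

```text
clock: 3.5
tool_pos: [0.5328, 0.0398, 0.2494]
orientation: [179.9, 0.1, -20.1]
force: [-0.3, 0.6, 0.3]
opening: 0.0528
gripper_force: 0.0
```

Run:
```python
from h import *
p=ctrl.snapshot('wrist'); save(p,'w2')
fit('large_tray',[p],(.658,.051,.105))
for d in ctrl.spot_point(p,'large_front')[:1]: print(d['p'],ray(p,d['centre'],.0025))
go((.38,-.27,.25,-65),(.476,-.253,.25,-65))
```

```text
large_tray 1 [0.6579 0.0491 0.1029] deg 5.9 cost 0.102
0.59 [0.60463292 0.04140343 0.0025    ]
now [0.5311 0.0414 0.2501] -19.92 open 0.0528 gf 0.0 F [-0.1  0.4  0.7] t 3.65
(0.38, -0.27, 0.25, -65) -> [-1.7990e-01  1.7213e+00  6.0000e-04  1.2520e-01]
(0.476, -0.253, 0.25, -65) -> [2.4240e-01 1.4778e+00 6.0000e-04 1.2520e-01]
```

View pics/w2.png

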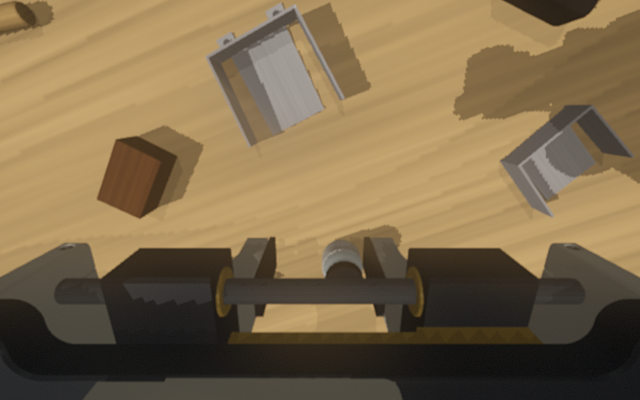

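The large tray is clearly seen: back left corner at (210,55), front at (250,145)–(343,98), yaw about 6°. The medium tray is at about (560,155).

>>> {"op": "carry_out", "data": {"deltas": [[[-0.03,0.2,0,0,0.2],[-0.06,0.4,0,0,0.2],[-0.09,0.6,0,0,0.2],[-0.11,0.8,0,0,0.2],[-0.13,1.0,0,0,0.2]]]}}

```text
clock: 4.15
tool_pos: [0.4377, -0.1385, 0.251]
orientation: [-180.0, -0.1, -19.8]
force: [0.5, -0.2, 1.1]
opening: 0.0524
gripper_force: 0.0
```

>>> {"op": "carry_out", "data": {"deltas": [[[-0.03,0.2,0,0,0.2],[-0.06,0.4,0,0,0.2],[-0.08,0.6,0,0,0.2],[-0.08,0.62,0,0,0.2],[-0.08,0.62,0,0,0.2]]]}}

```text
clock: 4.65
tool_pos: [0.381, -0.2496, 0.2507]
orientation: [-180.0, -0.0, -20.0]
force: [-0.4, -0.0, 0.5]
opening: 0.0527
gripper_force: 0.0
```

Run:
```python
from h import *
p=ctrl.snapshot('wrist'); save(p,'w3')
x=fit('medium_tray',[p],(.4358,-.2711,.4359))
c,s=np.cos(x[2]),np.sin(x[2]); g=x[:2]+.046*np.array([c,s]); print('grasp',g)
d=np.degrees(x[2])-90
go((*g,.1,d),(*g,.014,d))
```

```text
medium_tray 1 [ 0.4353 -0.2726  0.4342] deg 24.9 cost 0.071
grasp [ 0.4770376  -0.25325992]
now [ 0.3816 -0.2488  0.2506] -19.91 open 0.0527 gf 0.0 F [ 0.5 -0.5  0.2] t 4.75
(np.float64(0.47703759776761684), np.float64(-0.25325991676465565), 0.1, np.float64(-65.12424953405618)) -> [ 0.4562 -0.1414  0.7531  0.1256]
(np.float64(0.47703759776761684), np.float64(-0.25325991676465565), 0.014, np.float64(-65.12424953405618)) -> [ 0.4562 -0.1414  1.1831  0.1256]
```

View pics/w3.png

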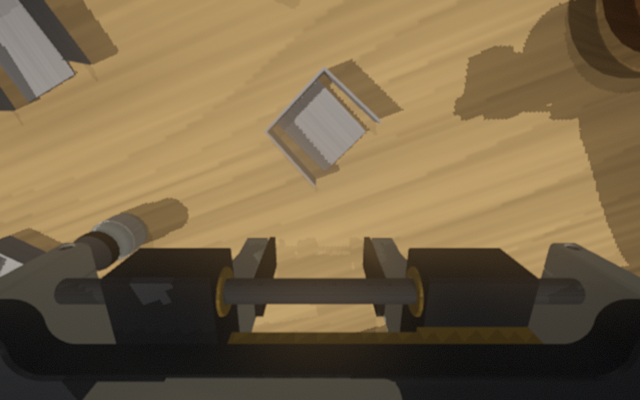

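The medium tray is well in view, back wall from (268,130) to (325,72), and the fit agrees to 2 mm. I'm going in to grip the middle of the back wall.

>>> {"op": "carry_out", "data": {"deltas": [[[0.12,-0.03,0.15,0.023,0.2],[0.24,-0.07,0.3,0.046,0.2],[0.36,-0.11,0.45,0.07,0.2],[0.456,-0.141,0.6,0.094,0.2],[0.456,-0.141,0.7,0.117,0.2]]]}}

```text
clock: 5.25
tool_pos: [0.4788, -0.2526, 0.108]
orientation: [179.9, 0.0, -62.3]
force: [-0.9, 0.4, 0.2]
opening: 0.0523
gripper_force: 0.0
```

Run:
```python
from h import *
g=(.477,-.2533)
go((*g,.014,-65.1))
```

```text
now [ 0.4788 -0.2526  0.108 ] -62.27 open 0.0523 gf 0.0 F [-0.9  0.4  0.2] t 5.25
(0.477, -0.2533, 0.014, -65.1) -> [-0.0012  0.0097  0.4699  0.0079]
```

>>> {"op": "carry_out", "data": {"deltas": [[[0,0.005,0.2,0.008,0.2],[0,0.005,0.36,0.008,0.2],[0,0.005,0.48,0.008,0.2],[0,0.005,0.48,0.008,0.0],[0,0.005,0.48,0.008,-0.4]]]}}

```text
clock: 5.75
tool_pos: [0.4763, -0.254, 0.0147]
orientation: [180.0, 0.0, -64.9]
force: [0.1, -0.0, 0.4]
opening: 0.0416
gripper_force: 0.0
```

>>> {"op": "carry_out", "data": {"deltas": [[[0,0,0,0,-1],[0,0,0,0,-1],[0,0,0,0,-1],[0,0,0,0,-1],[0,0,0,0,-1]]]}}

```text
clock: 6.25
tool_pos: [0.4766, -0.2551, 0.0151]
orientation: [-179.9, -0.1, -65.0]
force: [3.1, 1.5, 2.5]
opening: 0.003
gripper_force: 1.5
```

Run:
```python
from h import *
p=ctrl.snapshot('wrist'); t=ctrl.snapshot('top')
fit('medium_tray',[t],(.435,-.272,.434))
L=np.array([.658,.050]); th=.1035; u=np.array([np.cos(th),np.sin(th)])
def g(dx): return L+u*(dx+.046)   # wall grasp point for medium origin at dx in large frame
d=np.degrees(th)-90
go((*g(-.14),.014,d),(*g(-.036),.014,d))
```

```text
medium_tray 1 [ 0.4123 -0.2732  1.4244] deg 81.6 cost 0.786
now [ 0.4766 -0.2552  0.0151] -64.98 open 0.0031 gf 30.0 F [0.7 1.8 5.4] t 6.4
(np.float64(0.5645030264639469), np.float64(0.040288360612204824), 0.014, np.float64(-84.06988682039598)) -> [-1.1527 -1.0231  0.0056  0.053 ]
(np.float64(0.6679464865463887), np.float64(0.05103315312636119), 0.014, np.float64(-84.06988682039598)) -> [-0.9826 -1.5145  0.0056  0.053 ]
```

>>> {"op": "carry_out", "data": {"deltas": [[[-0.08,-0.07,0,0.005,-1],[-0.22,-0.19,0,0.012,-1],[-0.38,-0.34,0,0.02,-1],[-0.54,-0.48,0,0.03,-1],[-0.68,-0.6,0,0.04,-1]]]}}

```text
clock: 6.9
tool_pos: [0.5267, -0.0805, 0.0151]
orientation: [179.9, -0.1, -79.5]
force: [-0.4, -7.5, 8.3]
opening: 0.0027
gripper_force: 30.0
```

```bash
cat >> h.py <<'E'
L=np.array([.658,.050]); th=.1035; u=np.array([np.cos(th),np.sin(th)])
E
python3 - <<'E'
from h import *
go((*(L+u*(-.14+.046)),.015,-84.07))
E
```

```text
now [ 0.5267 -0.0805  0.0151] -79.49 open 0.0027 gf 30.0 F [-0.4 -7.5  8.3] t 6.9
(np.float64(0.5645030264639469), np.float64(0.040288360612204824), 0.015, -84.07) -> [-5.591e-01 -2.959e-01  3.000e-04  1.270e-02]
```

>>> {"op": "carry_out", "data": {"deltas": [[[-0.14,-0.08,0,0.003,-1],[-0.28,-0.15,0,0.006,-1],[-0.42,-0.22,0,0.01,-1],[-0.53,-0.28,0,0.012,-1],[-0.555,-0.295,0,0.0125,-1]]]}}

```text
clock: 7.4
tool_pos: [0.5644, 0.0396, 0.015]
orientation: [179.9, -0.1, -83.8]
force: [-2.3, -9.6, 12.9]
opening: 0.0028
gripper_force: 30.0
```

Run:
```python
from h import *
p=[ctrl.snapshot('top'),ctrl.snapshot('scene')]; save(p[1],'s4')
fit('medium_tray',p,(*(L-u*.14),th))
go((*(L+u*(-.036+.046)),.015,-84.07))
```

```text
medium_tray 2 [0.5213 0.0162 0.17  ] deg 9.7 cost 0.755
now [0.5646 0.0396 0.0151] -83.82 open 0.0028 gf 30.0 F [-2.3  4.4  8.2] t 7.6
(np.float64(0.6679464865463887), np.float64(0.05103315312636119), 0.015, -84.07) -> [-1.2e-03 -5.2e-01  4.0e-04  7.0e-04]
```

View pics/s4.png

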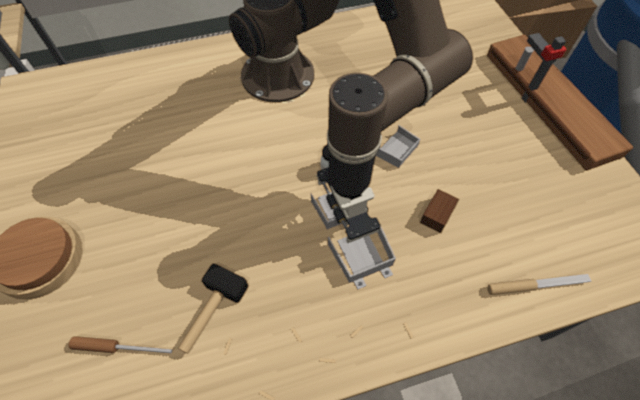

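The scene shows the medium tray at (325,208) under the gripper in front of the large tray at (362,250). I'm zooming in to check whether it turned in the grip.

Run:
```python
import cv2
from h import *
i=cv2.imread('pics/s4.png')
t=ctrl.snapshot('top')
a=cv2.resize(i[170:290,280:420],None,fx=4,fy=4,interpolation=cv2.INTER_CUBIC)
b=cv2.resize(t['color'][100:230,250:350,::-1],None,fx=2.3,fy=3.692,interpolation=cv2.INTER_CUBIC)[:480]
b=cv2.resize(b,(230,480)); cv2.imwrite('pics/c5.png',np.hstack([a,b]))
```

```text
(no output)
```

View pics/c5.png

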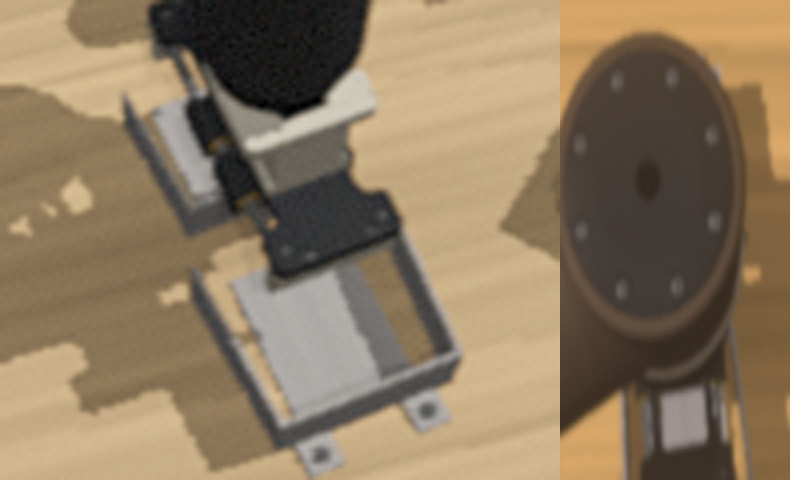

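The walls are parallel and the medium tray's corner lies inside the large tray's. Inserting.

>>> {"op": "carry_out", "data": {"deltas": [[[0,-0.08,0,0.001,-1],[0,-0.2,0,0.001,-1],[0,-0.32,0,0.001,-1],[0,-0.43,0,0.001,-1],[0,-0.5,0,0.001,-1]]]}}

```text
clock: 8.15
tool_pos: [0.6617, 0.0482, 0.0149]
orientation: [179.7, -0.1, -84.3]
force: [-15.0, -1.6, 20.3]
opening: 0.0031
gripper_force: 30.1
```

>>> {"op": "carry_out", "data": {"deltas": [[[0,0,0,0,-0.6],[0,0,0,0,-0.6],[0,0,0,0,-0.6]]]}}

```text
clock: 8.45
tool_pos: [0.6631, 0.0494, 0.0139]
orientation: [179.9, -0.0, -84.3]
force: [-0.7, -1.1, -0.1]
opening: 0.0165
gripper_force: 0.0
```

>>> {"op": "carry_out", "data": {"deltas": [[[0,0,-0.15,0,-0.6],[0,0,-0.35,0,-0.5],[0,0.05,-0.55,-0.02,-0.32],[0,0.15,-0.7,-0.044,-0.32],[0,0.25,-0.7,-0.068,-0.32]]]}}

```text
clock: 8.95
tool_pos: [0.6158, 0.0451, 0.1592]
orientation: [-179.6, -0.1, -59.5]
force: [0.6, -0.1, 0.0]
opening: 0.0292
gripper_force: 0.0
```

>>> {"op": "carry_out", "data": {"deltas": [[[0,0,0,-0.023,-0.32],[0,0,0,-0.046,-0.32],[0,0,0,-0.07,-0.32],[0,0,0,-0.094,-0.32],[0,0,0,-0.117,-0.32]]]}}

```text
clock: 9.45
tool_pos: [0.6135, 0.0446, 0.1543]
orientation: [180.0, 0.0, -17.4]
force: [-0.9, 0.1, -0.0]
opening: 0.0299
gripper_force: 0.0
```

>>> {"op": "carry_out", "data": {"deltas": [[[0,0,0,-0.023,-0.32],[0,0,0,-0.046,-0.32],[0,0,0,-0.066,-0.32],[0,0,0,-0.066,-0.32]]]}}

```text
clock: 9.85
tool_pos: [0.6135, 0.0446, 0.1542]
orientation: [180.0, 0.0, 6.1]
force: [0.1, 0.4, -0.1]
opening: 0.0298
gripper_force: 0.0
```

Run:
```python
from h import *
p=ctrl.snapshot('wrist'); t=ctrl.snapshot('scene'); save(p,'w6')
for q in ([p],[p,t]):
    m=fit('medium_tray',q,(*(L-u*.041),th)); print('in large',(m[:2]-L)@u,(m[:2]-L)@[-u[1],u[0]])
go((*(L-u*.018),.014,5.93),(*(L+u*.042),.014,5.93))
```

```text
medium_tray 1 [0.6168 0.044  0.0998] deg 5.7 cost 0.069
in large -0.04157666834594126 -0.0017162543018938265
medium_tray 2 [0.617  0.0447 0.0962] deg 5.5 cost 0.143
in large -0.04135944947771091 -0.0010495830720384305
now [0.6139 0.0446 0.1544] 5.9 open 0.0301 gf 0.0 F [0.1 0.7 0.7] t 10.1
(np.float64(0.6400963242165005), np.float64(0.048140324372549864), 0.014, 5.93) -> [ 1.320e-01 -4.200e-03  7.019e-01 -1.000e-04]
(np.float64(0.6997752434948323), np.float64(0.054339243130716995), 0.014, 5.93) -> [ 4.320e-01 -4.400e-03  7.019e-01 -1.000e-04]
```

View pics/w6.png

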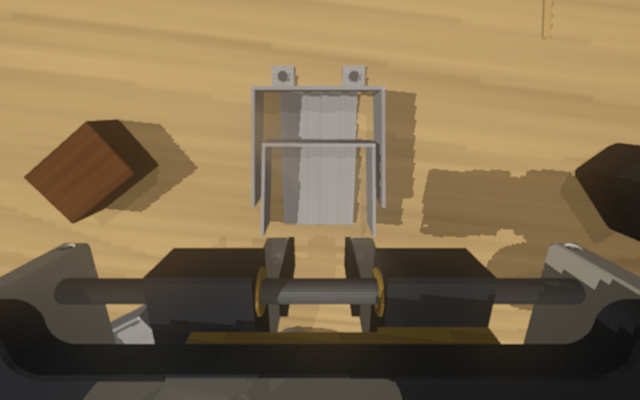

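The medium tray sits squarely in the large one: back wall from (262,143) to (376,143), large back wall at row 88. Going down inside it and pushing it home.

>>> {"op": "carry_out", "data": {"deltas": [[[0.05,-0.004,0.2,0,-0.32],[0.1,-0.004,0.4,0,-0.32],[0.1,-0.004,0.58,0,-0.32],[0.1,-0.004,0.69,0,-0.32],[0.1,-0.004,0.7,0,-0.32]]]}}

```text
clock: 10.6
tool_pos: [0.6315, 0.0467, 0.0109]
orientation: [179.9, 0.3, 5.9]
force: [-1.0, -0.3, 0.9]
opening: 0.0295
gripper_force: 0.0
```

>>> {"op": "carry_out", "data": {"deltas": [[[0.07,0,0,0,-0.32],[0.14,0,0,0,-0.32],[0.21,0,0,0,-0.32],[0.27,0,0,0,-0.32],[0.31,0,0,0,-0.32]]]}}

```text
clock: 11.1
tool_pos: [0.6963, 0.054, 0.0156]
orientation: [180.0, -0.0, 6.0]
force: [-4.3, -0.8, 4.0]
opening: 0.0296
gripper_force: 2.0
```

>>> {"op": "carry_out", "data": {"deltas": [[[0.015,0,0,0,-0.32],[0.025,0,0,0,-0.32],[0.025,0,0,0,-0.32]]]}}

```text
clock: 11.4
tool_pos: [0.6971, 0.0539, 0.0147]
orientation: [180.0, 0.4, 6.0]
force: [-13.2, -1.4, 7.4]
opening: 0.0299
gripper_force: 6.4
```

Run:
```python
from h import *
go((*(L+u*.0405),.014,5.93))
q=np.array(ctrl.get_obs()['tool_pos'])[:2]; print((q-L)@u)
```

```text
now [0.6971 0.0539 0.0147] 6.0 open 0.0299 gf 6.4 F [-13.2  -1.4   7.4] t 11.4
(np.float64(0.698283270512874), np.float64(0.05418427016176282), 0.014, 5.93) -> [ 0.0059 -0.0009  0.0036  0.0002]
0.03931456772842772
```

>>> {"op": "carry_out", "data": {"deltas": [[[0.015,0,0,0,-0.32],[0.025,0,0,0,-0.32],[0.025,0,0,0,-0.32]]]}}

```text
clock: 11.7
tool_pos: [0.6971, 0.0537, 0.0146]
orientation: [179.9, 0.9, 6.0]
force: [-29.7, 1.7, 22.3]
opening: 0.0294
gripper_force: 14.7
```

>>> {"op": "carry_out", "data": {"deltas": [[[-0.05,0,0,0,-0.32],[-0.15,0,-0.05,0,-0.32],[-0.3,0,-0.2,0,-0.32],[-0.45,0,-0.45,0,-0.32],[-0.5,0,-0.7,0,-0.32]]]}}

```text
clock: 12.2
tool_pos: [0.6058, 0.0444, 0.1466]
orientation: [180.0, 0.1, 6.0]
force: [1.2, 0.9, 1.1]
opening: 0.0298
gripper_force: 0.0
```

Run:
```python
from h import *
p=ctrl.snapshot('wrist'); t=ctrl.snapshot('scene'); save(p,'w7')
m=fit('medium_tray',[p],(*(L+u*.0055),th)); l=fit('large_tray',[p],(*L,th))
print('in large',(m[:2]-L)@u,(m[:2]-L)@[-u[1],u[0]])
for d in ctrl.spot_point(p,'medium_back')[:1]+ctrl.spot_point(t,'medium_back')[:1]: print(d['p'])
# edge rows along the large tray's axis in the picture: predicted rim rows
for a,z in [(.056,.044),(.053,.044),(.0525,.041),(.050,.041)]: print(proj(p,[*(L+u*a),z]))
X=[np.array(proj(p,[*(L+u*a),.042])) for a in np.arange(.03,.065,.001)]
g=p['color'].mean(2)
print([int(g[int(round(x[1])),int(round(x[0]))]) for x in X])
go((.46,.16,.2,-30),(.42,.2,.2,-30))
```

```text
medium_tray 1 [0.6633 0.0485 0.1094] deg 6.3 cost 0.074
large_tray 1 [0.659  0.0488 0.1012] deg 5.8 cost 0.738
in large 0.005099483604802185 -0.0020169254462912016
0.93
0.7
[317.02225096  75.20281622]
[317.02553848  79.09602302]
[317.05259485  80.05796289]
[317.05519754  83.23725223]
[154, 155, 154, 154, 149, 144, 144, 144, 144, 144, 143, 144, 145, 145, 146, 123, 102, 99, 96, 84, 114, 149, 157, 121, 139, 151, 154, 153, 152, 151, 149, 149, 148, 147, 148]
now [0.6081 0.0449 0.1458] 6.01 open 0.0297 gf 0.0 F [-0.5  0.1 -1.2] t 12.5
(0.46, 0.16, 0.2, -30) -> [-0.6763 -0.65   -0.2711  0.1   ]
(0.42, 0.2, 0.2, -30) -> [-0.8542 -0.8699 -0.2711  0.1   ]
```

View pics/w7.png

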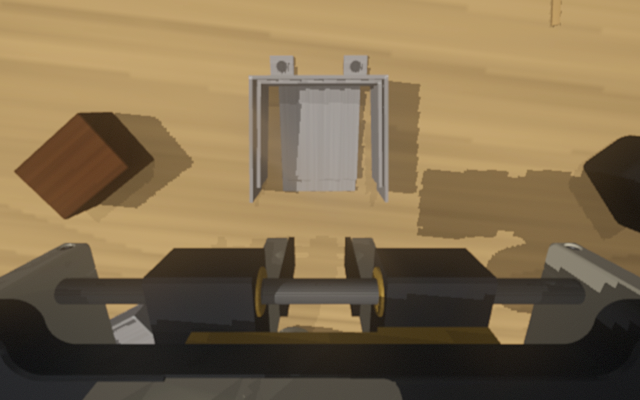

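The medium tray is fully home: its back wall is against the large one's at row ~80, with even gaps at the sides. Next, the small tray.

>>> {"op": "carry_out", "data": {"deltas": [[[-0.15,-0.15,-0.1,0,0],[-0.3,-0.3,-0.2,0,0],[-0.45,-0.45,-0.27,0,0.2],[-0.6,-0.6,-0.27,0,0.2],[-0.75,-0.75,-0.27,0,0.2]]]}}

```text
clock: 13.0
tool_pos: [0.442, 0.1789, 0.199]
orientation: [180.0, 0.0, 6.0]
force: [0.6, 1.4, -0.7]
opening: 0.0525
gripper_force: 0.0
```

>>> {"op": "carry_out", "data": {"deltas": [[[-0.15,-0.15,0,0.02,0.2],[-0.3,-0.3,0,0.04,0.2],[-0.46,-0.47,0,0.06,0.2],[-0.46,-0.47,0,0.08,0.2],[-0.46,-0.47,0,0.08,0.2]]]}}

```text
clock: 13.5
tool_pos: [0.3408, 0.2628, 0.199]
orientation: [179.9, 0.0, -22.7]
force: [-0.4, -0.1, 0.1]
opening: 0.0528
gripper_force: 0.0
```

Run:
```python
from h import *
p=ctrl.snapshot('wrist'); t=ctrl.snapshot('top'); save(p,'w8')
fit('small_tray',[t],(.3895,.2505,.585)); x=fit('small_tray',[p],(.3895,.2505,.585))
c,s=np.cos(x[2]),np.sin(x[2]); g=x[:2]+.0365*np.array([c,s]); print('grasp',g)
d=np.degrees(x[2])-90
go((*g,.11,d),(*g,.015,d))
```

```text
small_tray 1 [0.3889 0.2505 0.6219] deg 35.6 cost 0.054
small_tray 1 [0.3894 0.2503 0.6061] deg 34.7 cost 0.065
grasp [0.41943793 0.27113529]
now [0.3424 0.2615 0.1993] -22.65 open 0.0527 gf 0.0 F [-0.5 -0.  -0.4] t 13.7
(np.float64(0.41943793055401085), np.float64(0.27113528953978555), 0.11, np.float64(-55.2711775213413)) -> [ 0.337  -0.193   0.4464  0.0906]
(np.float64(0.41943793055401085), np.float64(0.27113528953978555), 0.015, np.float64(-55.2711775213413)) -> [ 0.337  -0.193   0.9214  0.0906]
```

>>> {"op": "carry_out", "data": {"deltas": [[[0.1,-0.06,0.1,0.022,0.2],[0.2,-0.12,0.2,0.044,0.2],[0.3,-0.17,0.3,0.066,0.2],[0.337,-0.193,0.42,0.0905,0.2],[0.337,-0.193,0.5,0.0905,0.2]]]}}

```text
clock: 14.2
tool_pos: [0.4204, 0.27, 0.0975]
orientation: [179.9, -0.1, -55.7]
force: [-0.5, -0.5, -0.9]
opening: 0.0525
gripper_force: 0.0
```

Run:
```python
from h import *
go((.4194,.2711,.016,-55.2))
```

```text
now [0.4204 0.27   0.0975] -55.71 open 0.0525 gf 0.0 F [-0.5 -0.5 -0.9] t 14.2
(0.4194, 0.2711, 0.016, -55.2) -> [-0.0073  0.0012  0.4076 -0.0014]
```

>>> {"op": "carry_out", "data": {"deltas": [[[0,0,0.15,0,0.2],[0,0,0.28,0,0.2],[0,0,0.37,0,0.0],[0,0,0.41,0,-0.3],[0,0,0.41,0,-1]]]}}

```text
clock: 14.7
tool_pos: [0.4191, 0.2703, 0.0167]
orientation: [179.9, -0.1, -55.4]
force: [0.6, 0.1, 0.4]
opening: 0.034
gripper_force: 0.0
```

>>> {"op": "carry_out", "data": {"deltas": [[[0,0,0,0,-1],[0,0,0,0,-1],[0,0,0,0,-1],[0,0,0,0,-1]]]}}

```text
clock: 15.1
tool_pos: [0.4195, 0.2723, 0.0186]
orientation: [-179.9, 0.0, -55.3]
force: [2.3, 0.5, 0.3]
opening: 0.0035
gripper_force: 0.9
```

```bash
cat >> h.py <<'E'
M=L+u*.0055   # medium, home
E
python3 - <<'E'
from h import *
# small origin s in medium frame; its wall mid at s+.0365
w=lambda s:M+u*(s+.0365)
print(w(-.14),w(-.03),np.degrees(th)-90)
go((.49,.215,.016,-65),(*w(-.14),.016,-84.07))
E
```

```text
[0.56052443 0.0398751 ] [0.66993578 0.05123978] -84.06988682039598
now [0.4195 0.2723 0.0186] -55.33 open 0.0035 gf 0.9 F [2.3 0.5 0.3] t 15.1
(0.49, 0.215, 0.016, -65) -> [ 0.4362 -0.1271  0.0132  0.0269]
(np.float64(0.5605244318453915), np.float64(0.03987509936166035), 0.016, -84.07) -> [1.3569 0.0809 0.0132 0.0798]
```

>>> {"op": "carry_out", "data": {"deltas": [[[0.09,-0.03,0,0.004,-1],[0.22,-0.07,0,0.012,-1],[0.37,-0.11,0,0.022,-1],[0.54,-0.11,0,0.032,-1],[0.7,-0.09,0,0.041,-1]]]}}

```text
clock: 15.6
tool_pos: [0.5151, 0.1671, 0.0186]
orientation: [-179.8, 0.1, -70.2]
force: [-1.2, 3.8, 3.2]
opening: 0.0031
gripper_force: 30.0
```

Run:
```python
from h import *
w=lambda s:M+u*(s+.0365)
go((*w(-.14),.017,-84.07))
```

```text
now [0.5151 0.1671 0.0186] -70.2 open 0.0031 gf 30.0 F [-1.2  3.8  3.2] t 15.6
(np.float64(0.5605244318453915), np.float64(0.03987509936166035), 0.017, -84.07) -> [0.6753 0.0015 0.0081 0.0385]
```

>>> {"op": "carry_out", "data": {"deltas": [[[0.15,0,0,0.008,-1],[0.3,0,0,0.016,-1],[0.45,0,0,0.025,-1],[0.6,0,0,0.033,-1],[0.67,0.002,0,0.0385,-1]]]}}

```text
clock: 16.1
tool_pos: [0.5597, 0.0395, 0.0186]
orientation: [-179.9, 0.0, -84.2]
force: [-1.4, 6.5, 4.8]
opening: 0.0028
gripper_force: 30.0
```

Run:
```python
from h import *
p=ctrl.snapshot('scene'); 
a=cv2.resize(p['color'][160:290,280:430,::-1],None,fx=4,fy=4,interpolation=cv2.INTER_CUBIC); cv2.imwrite('pics/c9.png',a)
w=lambda s:M+u*(s+.0365)
go((*w(-.14),.017,-84.07),(*w(-.035),.017,-84.07))
```

```text
now [0.56   0.0384 0.0186] -84.26 open 0.0028 gf 30.0 F [ 2.3 -4.8  4.3] t 16.15
(np.float64(0.5605244318453915), np.float64(0.03987509936166035), 0.017, -84.07) -> [-0.007  -0.0032  0.0081 -0.0005]
(np.float64(0.6649625405824721), np.float64(0.050723207188452836), 0.017, -84.07) -> [-8.800e-03 -5.282e-01  8.100e-03 -5.000e-04]
```

View pics/c9.png

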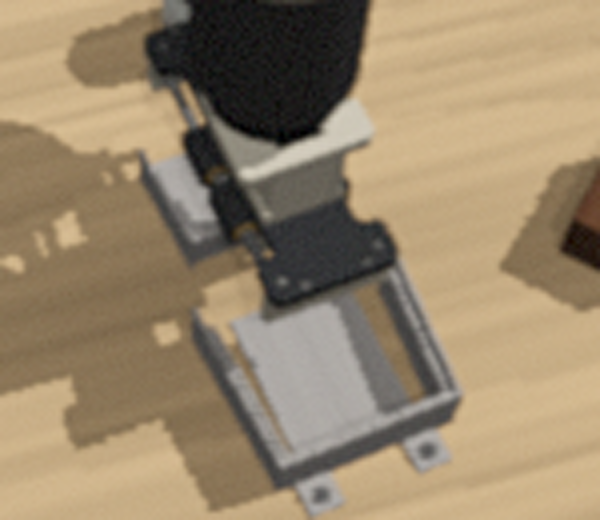

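The small tray at (180,205) is parallel to the nested pair and its corner lies inside the medium tray's walls. Inserting.

>>> {"op": "carry_out", "data": {"deltas": [[[-0.005,-0.08,0,0,-1],[-0.008,-0.2,0,0,-1],[-0.008,-0.32,0,0,-1],[-0.008,-0.43,0,0,-1],[-0.008,-0.5,0,0,-1]]]}}

```text
clock: 16.65
tool_pos: [0.6564, 0.0523, 0.0184]
orientation: [179.7, -0.1, -83.9]
force: [-12.3, -1.2, 15.8]
opening: 0.0029
gripper_force: 30.1
```

>>> {"op": "carry_out", "data": {"deltas": [[[0,0,0,0,-0.6],[0,0,0,0,-0.6],[0,0,0,0,-0.6]]]}}

```text
clock: 16.95
tool_pos: [0.6573, 0.0529, 0.0176]
orientation: [180.0, -0.0, -83.9]
force: [0.3, -0.1, -0.2]
opening: 0.0166
gripper_force: 0.0
```

>>> {"op": "carry_out", "data": {"deltas": [[[0,0,-0.15,0,-0.6],[0,0,-0.35,0,-0.6],[0,0.05,-0.55,-0.02,-0.5],[0,0.15,-0.68,-0.044,-0.5],[0,0.25,-0.68,-0.068,-0.5]]]}}

```text
clock: 17.45
tool_pos: [0.6096, 0.0479, 0.1583]
orientation: [-179.6, -0.1, -59.2]
force: [-0.7, 0.7, 0.4]
opening: 0.0219
gripper_force: 0.0
```

>>> {"op": "carry_out", "data": {"deltas": [[[0,0,0,-0.023,-0.5],[0,0,0,-0.046,-0.5],[0,0,0,-0.07,-0.5],[0,0,0,-0.094,-0.5],[0,0,0,-0.117,-0.5]]]}}

```text
clock: 17.95
tool_pos: [0.6076, 0.0475, 0.1538]
orientation: [-180.0, 0.0, -17.1]
force: [0.4, -0.6, -1.1]
opening: 0.022
gripper_force: 0.0
```

>>> {"op": "carry_out", "data": {"deltas": [[[0,0,0,-0.023,-0.5],[0,0,0,-0.046,-0.5],[0,0,0,-0.066,-0.5],[0,0,0,-0.066,-0.5]]]}}

```text
clock: 18.35
tool_pos: [0.6076, 0.0475, 0.1538]
orientation: [-180.0, 0.0, 6.4]
force: [0.0, -0.2, -0.1]
opening: 0.0215
gripper_force: 0.0
```

Run:
```python
from h import *
p=ctrl.snapshot('wrist'); save(p,'w10')
m=fit('small_tray',[p],(*(M-u*.035),th)); s=(m[:2]-M)@u; print('in medium',s,(m[:2]-M)@[-u[1],u[0]])
go((*(M+u*(s+.035-.0095-.011)),.017,5.93),(*(M+u*(.0065+.035-.0107)),.017,5.93))
```

```text
small_tray 1 [0.6204 0.0469 0.0975] deg 5.6 cost 0.09
in medium -0.043175641757530754 0.0008043656460180994
now [0.6078 0.0474 0.1538] 6.09 open 0.0218 gf 0.0 F [0.1 0.1 0.7] t 18.45
(np.float64(0.6349483791054799), np.float64(0.04760560132627802), 0.017, 5.93) -> [1.351e-01 1.340e-02 6.840e-01 5.000e-04]
(np.float64(0.6941057461633908), np.float64(0.05375034584869112), 0.017, 5.93) -> [4.325e-01 1.420e-02 6.840e-01 5.000e-04]
```

View pics/w10.png

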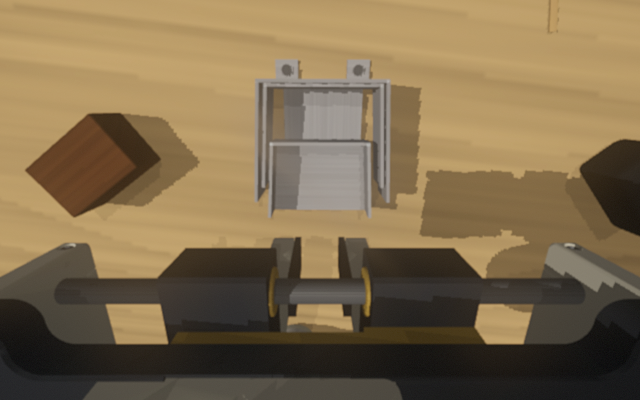

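The small tray is straight inside the medium one, back wall at (270–371, 142). Going down and pushing it home.

>>> {"op": "carry_out", "data": {"deltas": [[[0.05,0.01,0.18,0,-0.5],[0.1,0.014,0.36,0,-0.5],[0.1,0.014,0.52,0,-0.5],[0.1,0.014,0.63,0,-0.5],[0.1,0.014,0.675,0,-0.5]]]}}

```text
clock: 18.95
tool_pos: [0.6266, 0.0462, 0.0161]
orientation: [180.0, 0.2, 6.1]
force: [0.3, 0.4, -0.4]
opening: 0.022
gripper_force: 0.0
```

>>> {"op": "carry_out", "data": {"deltas": [[[0.07,0,0,0,-0.5],[0.14,0,0,0,-0.5],[0.21,0,0,0,-0.5],[0.27,0,0,0,-0.5],[0.32,0,0,0,-0.5]]]}}

```text
clock: 19.45
tool_pos: [0.6923, 0.0537, 0.0193]
orientation: [180.0, 0.0, 6.2]
force: [-3.9, -1.0, 2.1]
opening: 0.0218
gripper_force: 2.3
```

>>> {"op": "carry_out", "data": {"deltas": [[[0.02,0,0,0,-0.5],[0.035,0,0,0,-0.5],[0.035,0,0,0,-0.5]]]}}

```text
clock: 19.75
tool_pos: [0.6942, 0.0536, 0.0186]
orientation: [180.0, 0.5, 6.2]
force: [-16.3, 0.2, 10.3]
opening: 0.0219
gripper_force: 8.2
```

Run:
```python
from h import *
go((*(M+u*(.0065+.035-.0107)),.017,5.93))
```

```text
now [0.6942 0.0536 0.0186] 6.2 open 0.0219 gf 8.2 F [-16.3   0.2  10.3] t 19.75
(np.float64(0.6941057461633908), np.float64(0.05375034584869112), 0.017, 5.93) -> [-0.0002 -0.0009  0.008   0.0007]
```

Stopped exactly at the expected home position. One firmer push, then retreat and check.

>>> {"op": "carry_out", "data": {"deltas": [[[0.015,0,0,0,-0.5],[0.025,0,0,0,-0.5],[0.025,0,0,0,-0.5]]]}}

```text
clock: 20.05
tool_pos: [0.6942, 0.0535, 0.0186]
orientation: [179.9, 1.0, 6.2]
force: [-33.3, 3.6, 23.9]
opening: 0.0216
gripper_force: 16.4
```

>>> {"op": "carry_out", "data": {"deltas": [[[-0.05,0,0,0,-0.5],[-0.15,0,-0.05,0,-0.5],[-0.3,0,-0.2,0,-0.5],[-0.45,0,-0.45,0,-0.5],[-0.5,0,-0.7,0,-0.5]]]}}

```text
clock: 20.55
tool_pos: [0.6043, 0.0439, 0.151]
orientation: [180.0, 0.1, 6.3]
force: [2.8, 0.4, 0.8]
opening: 0.0216
gripper_force: 0.0
```

Run:
```python
from h import *
p=ctrl.snapshot('wrist')
m=fit('small_tray',[p],(*(M+u*.0065),th)); print('in medium',(m[:2]-M)@u,(m[:2]-M)@[-u[1],u[0]])
cv2.imwrite('pics/c11.png',cv2.resize(p['color'][40:240,200:440,::-1],None,fx=3,fy=3,interpolation=cv2.INTER_CUBIC))
go((.55,.04,.2,6))
```

```text
small_tray 1 [0.6699 0.0524 0.1085] deg 6.2 cost 0.062
in medium 0.006585450027228995 0.0011127024845894384
now [0.6098 0.0452 0.1588] 6.35 open 0.0217 gf 0.0 F [1.3 0.3 0.4] t 20.65
(0.55, 0.04, 0.2, 6) -> [-0.3002 -0.0074 -0.2059  0.001 ]
```

View pics/c11.png

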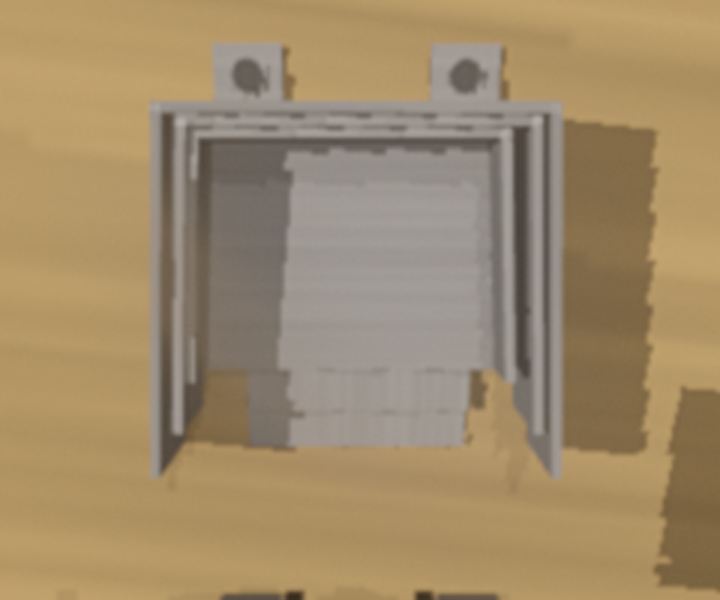

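The picture shows all three trays nested. Their back walls are stacked at rows ~105, 120 and 133 of the crop, straight, and the gripper is clear of them. Handing in.

```bash
python3 -c "
from plant import ctrl
print(ctrl.close_job())"
```

```text
the job is handed in; nothing more can be done
None
```

The trays are nested: the middle-sized tray is home in the largest, then the smallest is home in it. The gripper is clear, and the job was handed in at about 21 s with no verdict shown.

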